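Sweep the brass offcuts off the jeweller's board

TASK

With closed fingers, sweep the four loose brass offcuts across the dark jeweller's board and off its open edge, so that all four end up lying in the green scrap tray. Only push them along the board, never pick one up. Leave the silver ring, the steel block, the jar and the hammer where they are.

Things in the scene. Friction and masses are not known exactly. Their poses are not given: they have to be found in the camera images.
- board: Fixed wooden board with a black rubber top, 240 x 240 mm, 40 thick: the flat top is at z = 40 mm (all sizes in mm). A wooden rail 10 wide and 10 high stands on the top along each of its two x edges (inner faces at x = -110 and +110); the two y edges (y = -120 and +120) are open and level. Origin at the centre of its underside; z up, yaw varies by up to 0.3 rad either way.
- scrap_tray: Green painted scrap tray, fixed, open, 220 (x) x 90 (y) x 30 high, 3 mm walls and floor; origin at the centre of its underside, axes parallel to the board's. It stands against one open edge of the board (2 mm gap, centres 168 apart along board y), rim 10 mm below the board top. It may be on the +y or the -y side. The offcuts belong in it.
- finished_tray: Blue tray for finished work, lined with grey felt and holding finished rings, fixed, open, 220 (x) x 90 (y) x 30 high, 3 mm walls and floor; origin at the centre of its underside, axes parallel to the board's. It stands against one open edge of the board (2 mm gap, centres 168 apart along board y), rim 10 mm below the board top. It may be on the +y or the -y side. Nothing is to go in it.
- cut_ring: Loose yellow brass offcut, lying flat on the board at the start: thick ring, 20 outer and 10 inner diameter, 7 high, about 14 g. Origin at the centre of its underside.
- cut_disc: Loose yellow brass offcut, lying flat on the board at the start: plain disc, 18 diameter, 6 high, about 13 g. Origin at the centre of its underside.
- cut_bar: Loose yellow brass offcut, lying flat on the board at the start: rectangular bar, 22 (x) x 10 (y) x 8 high, about 15 g. Origin at the centre of its underside; any yaw.
- cut_button: Loose yellow brass offcut, lying flat on the board at the start: casting button, 20 diameter at the foot, tapering above 5 mm to 10 diameter, 10 high, about 18 g. Origin at the centre of its underside. All four offcuts start 30 mm or more inside the open edges, with board x between -75 and +10, and 26 mm or more apart in board y, in any order.
- silver_ring: Finished silver-coloured thin ring lying flat on the board near its far (+x) rail (board x 75 to 85), 22 outer and 18 inner diameter, 6 high, loose. Leave alone. Origin at the centre of its underside.
- block: Loose steel doming block, a 36 mm cube with round hollows on top, standing on the board near its far (+x) rail (centre at board x 76 to 80). Leave alone. Origin at the centre of its underside.
- jar: Loose low glass jar with a white lid, 60 diameter, 60 high, standing on the bench to the left (+y) of the board. Leave alone. Origin at the centre of its underside.
- hammer: Loose hammer, 220 long, lying on the bench roughly along x, to the right (-y) of the board. Leave alone. Origin under its middle; x along the handle towards the head.

How it is judged (in metres and radians):
At the end, for the whole second after the job is handed in: All four brass offcuts lie at rest in the green scrap tray (each origin inside the tray's outline and under 28 mm above the bench), and the silver ring, block, jar and hammer are each within 15 mm of where they started (x of cut_ring in the frame of scrap_tray between -0.11 and 0.11 m and y of cut_ring in the frame of scrap_tray between -0.045 and 0.045 m and height (world z) of each of cut_ring, cut_disc, cut_bar, cut_button below 0.028 m and linear speed of each of cut_ring, cut_disc, cut_bar, cut_button below 0.02 m/s and x of cut_disc in the frame of scrap_tray between -0.11 and 0.11 m and y of cut_disc in the frame of scrap_tray between -0.045 and 0.045 m and x of cut_bar in the frame of scrap_tray between -0.11 and 0.11 m and y of cut_bar in the frame of scrap_tray between -0.045 and 0.045 m and x of cut_button in the frame of scrap_tray between -0.11 and 0.11 m and y of cut_button in the frame of scrap_tray between -0.045 and 0.045 m and distance of each of silver_ring, block, jar, hammer from where it was at the start of the episode below 0.015 m); the robot touches nothing.
It fails at once if an offcut is picked up (its origin rises more than 18 mm above the board's top) (height (world z) of any of cut_ring, cut_disc, cut_bar, cut_button above 0.058 m).
It fails at once if the silver ring, block, jar or hammer is moved by more than 15 mm (distance of any of silver_ring, block, jar, hammer from where it was at the start of the episode above 0.015 m).
It also fails if it takes over 54 s, if anything falls off the work surface, if the arm or the gripper's body presses on something with over 40 N, if the wrist force passes 120 N, or if a joint passes its speed limit or range.

ROBOT

A 6-joint arm with a two-finger parallel gripper is mounted at the origin on the work surface. World frame = base frame: x ahead of the robot, y to its left, z up, the work surface at z = 0. Lengths are in m, angles in degrees, forces in N, time in s.
With the tool pointing down it reaches from about 0.4 to 0.825 m from the base axis. Payload 7 kg.
Tool frame: the origin (TCP) lies midway between the tips of the shut fingers; the grasp point (between the pads) lies ctrl.grasp_offset behind it (ctrl.grasp_offset is the distance from the TCP to the grasp point, in m); z points along the fingers, y is the line along which they close (so a half turn about z gives the same grasp; the last joint's range is limited). The gripper opens to 88 mm and grips with 3 to 60 N. Pads are 19 mm wide; open, the fingers measure 130 mm over their backs; the gripper's body (78 mm by 193 mm) begins 47 mm behind the grasp point.
Start: joints at [-57.806, 20.546, 0.682, 0, -70.136, -16.507], TCP at [0.182, -0.65, 0.227] pointing down, gripper open.
Joint ranges: [-176.03, 176.03], [-82.01, 121.73], [-58.28, 71.71], [-173.87, 95.51], [-174.79, -0.11], [-173.66, 173.66]. Speed limits (degrees/s): [136.94, 136.94, 172.46, 180, 180, 180].

INTERFACE

Orientations are given as [roll, pitch, yaw] about the fixed x, y, z axes, in that order (R = Rz(yaw) Ry(pitch) Rx(roll)).
In Python, from plant import ctrl gives the robot as it stands. The module is installed in compiled form; this text tells all that it offers.
- The arm moves only by the tool send_rows, never from a script. Its argument "increments" is a list that holds one entry, the list of rows, each a list of 4 numbers: the shift along the world's x, y, z normalised to -1 to 1, where 1 is 0.2 m, then the turn about the world's z normalised to -1 to 1, where 1 is 1.5 rad. In form: [[[x, y, z, roll], ...]]. A call has 1 to 12 rows; each row is the pose to reach, as a shift and turn from the pose commanded when the call began; what a row does not reach only later rows make up. A row lasts 1/8 s, in which the tool goes at most 62.5 mm and 10.7 degrees, less where a joint would pass 70% of its speed; a pose out of reach is approached as far as the arm can. A call with a number of a shift or a turn outside -1 to 1 is refused whole. A call with a gripper value outside its range is refused whole. "jaw" is the opening, from 0 (shut) to 1 (fully open), set as the call begins (left out, the last holds). The fingers move at their own pace and stop on an object; the grip force is fixed at half the most. Time passes only in rows, so rows that repeat a pose let the fingers close. It gives the time, the measured TCP pose, the force, the opening and the grip force at its end, in the units of the state.
- ctrl.get_obs(): the state, without advancing time (a new reading comes with each control period).
- ctrl.snapshot(name): name is "scene" or "top"; returns the picture (420x560x3 uint8, red, green, blue); there is no depth.
- ctrl.calibration(name): a dict with "mtx" (3x3 intrinsics, pixels), "eye" and "attitude" of the camera in the world. Camera axes: x right, y up, looking along -z (the intrinsics and any distortion apply to the point x, -y, -z); pixel columns grow to the right and rows downward; lengths in m; the calibration is good to about 2 mm. A picture is of the moment at which its call begins. calibration takes no time and is no camera call.
- ctrl.close_job(): hands the job in; it is judged then, once.
Trained networks look in the newest picture that a camera, given by its name, has taken for a name from the list of things; names that differ only in an ending like _2 or _b are one class to them, and where a whole thing is asked for, a point or a joint stands for the part that bears it (a point fixed in the world has none). Each returns a list of dicts, best first, with "conf" (0 to 1); they miss things now and then, are a little off and sometimes report something else, mostly with a low value. They report only what shows in the picture. A call takes as long as a camera call.
- ctrl.trace(thing, camera): "mask" (420x560 bool, what is visible of it) and "bbox" ([left, top, right, bottom] in pixels, round what is visible of it).
- ctrl.spot_point(thing, camera): "pixel" ([row, column] in pixels: a listed point, or the origin of a listed thing).
The state is a dict: "clock": time; "joint_pos": joint angles; "qvel": joint speeds; "tau": joint torques, N m; "tool_pos": TCP position; "orientation": TCP orientation; "force": force on the tool from outside, world axes, zero at the start; "moment": the same for the moment, N m; "opening": finger opening in m; "gripper_force": force on a finger pad.
Only numpy, scipy, OpenCV 4.12 (cv2) and the standard library are available. Lean on these libraries where they do the work, as an engineer would, in place of code of your own. Each camera call takes 0.05 s, during which the arm holds its last target. There are 200 camera calls.

## Working session

There is one attempt and no reset: what is moved stays moved. The work goes in short steps, Python scripts to look and compute and a tool call to move; the robot and the scene stay as the last step left them, time stands still between calls to the robot, and variables do not carry over. Pictures are saved under pics/ and viewed, at most 10 in all, crops included, and the job is handed in when it is done.

Besides the shell and the picture viewer there is one more tool, called after "Request:" as name([rows], argument=value, ...), one row to a line, values as JSON. send_rows: Moves the arm, as the interface text tells. Its arguments: {"type":"object","properties":{"increments":{"type":"array"},"jaw":{"type":"number"}},"required":["increments"]}

```bash
mkdir -p pics; cat > h.py <<'E'
import numpy as np, cv2
from plant import ctrl
def ray(cam,px,z):
    c=ctrl.calibration(cam);K=np.array(c["mtx"]);e=np.array(c["eye"]);A=np.array(c["attitude"])
    if A.shape!=(3,3):
        from scipy.spatial.transform import Rotation as R
        A=R.from_euler('xyz',A,degrees=True).as_matrix()
    r,cc=px
    d=np.linalg.inv(K)@[cc,r,1]; d=A@np.array([d[0],-d[1],-d[2]])
    return e+d*(z-e[2])/d[2]
def spots(cam,names):
    for n,z in names:
        for d in ctrl.spot_point(n,cam)[:2]:
            print(cam,n,np.round(d["conf"],2),np.round(d["pixel"],1),np.round(ray(cam,d["pixel"],z)*1000,1))
ALL=[("board",0),("scrap_tray",0),("finished_tray",0)]+[(n,.04) for n in ("cut_ring","cut_disc","cut_bar","cut_button","silver_ring","block")]+[("jar",0),("hammer",0)]
E
python3 - <<'E'
from h import *
print({k:ctrl.calibration("top")[k] for k in ("mtx","eye","attitude")}); print(ctrl.get_obs())
for c in ("top","scene"):
    cv2.imwrite(f"pics/{c}0.png",ctrl.snapshot(c)[:,:,::-1])
    spots(c,ALL)
E
```

```text
{'mtx': array([[486.61986235,   0.        , 279.60172832],
       [  0.        , 486.61986235, 204.15819149],
       [  0.        ,   0.        ,   1.        ]]), 'eye': array([0.42303674, 0.00413867, 1.18247943]), 'attitude': array([  6.86623244,  -0.62426841, -90.40526116])}
{'clock': 0.0, 'joint_pos': array([-5.78065307e+01,  2.05899428e+01,  6.34463279e-01, -2.10290719e-02,
       -7.01351148e+01, -1.65061493e+01]), 'qvel': array([ 0.0785696 , -0.06526957, -0.0001069 , -0.0152093 ,  0.04606764,
       -0.04647006]), 'tau': array([-8.37750595e-04, -5.82717562e+01,  2.93049717e+01,  6.99720427e+00,
        6.77498057e-03, -1.20564591e-04]), 'tool_pos': array([ 0.18235399, -0.6494001 ,  0.2256419 ]), 'orientation': array([ 1.79907522e+02, -6.78798353e-03, -1.64319836e+02]), 'force': array([ 1.54689753,  0.56179961, -0.69413766]), 'moment': array([0.01103409, 0.04563298, 0.00785041]), 'gripper_force': 0.0, 'opening': 0.08757214656279468}
top board 0.8 [190.  286.5] [600.3 -26.9   0. ]
top board 0.29 [200.8 311.9] [573.2 -89.    0. ]
top scrap_tray 0.83 [188.5 215.3] [604.9 147.8   0.
[... 539 characters left out ...]
ap_tray 0.7 [256.8 323.3] [598.1 148.8   0. ]
scene finished_tray 0.82 [186.8 213.9] [ 593.9 -194.7    0. ]
scene cut_ring 0.55 [191.  248.7] [569.2 -93.5  40. ]
scene cut_ring 0.23 [206.9 306.5] [525.3  51.6  40. ]
scene cut_disc 0.55 [284.2 446.1] [514.8 410.6  40. ]
scene cut_disc 0.36 [211.1 279.4] [572.7   3.1  40. ]
scene cut_bar 0.58 [190.3 274.5] [530.7 -40.8  40. ]
scene cut_button 0.61 [190.1 277.1] [526.6 -35.7  40. ]
scene cut_button 0.51 [258.5 323.1] [617.1 155.4  40. ]
scene silver_ring 0.58 [248.2 269.7] [665.7  39.8  40. ]
scene block 0.55 [226.6 229.1] [675.5 -72.7  40. ]
scene jar 0.69 [286.  445.9] [499.1 419.5   0. ]
scene hammer 0.88 [138.5 175. ] [ 530.8 -391.    -0. ]
```

```bash
python3 -c "
import cv2
a=cv2.imread('pics/top0.png')[110:280,180:400]
cv2.imwrite('pics/topc.png',cv2.resize(a,None,fx=3.5,fy=3.5,interpolation=cv2.INTER_CUBIC))
a=cv2.imread('pics/scene0.png')[140:320,180:380]
cv2.imwrite('pics/scc.png',cv2.resize(a,None,fx=3.3,fy=3.3,interpolation=cv2.INTER_CUBIC))"
```

```text
(no output)
```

View pics/topc.png

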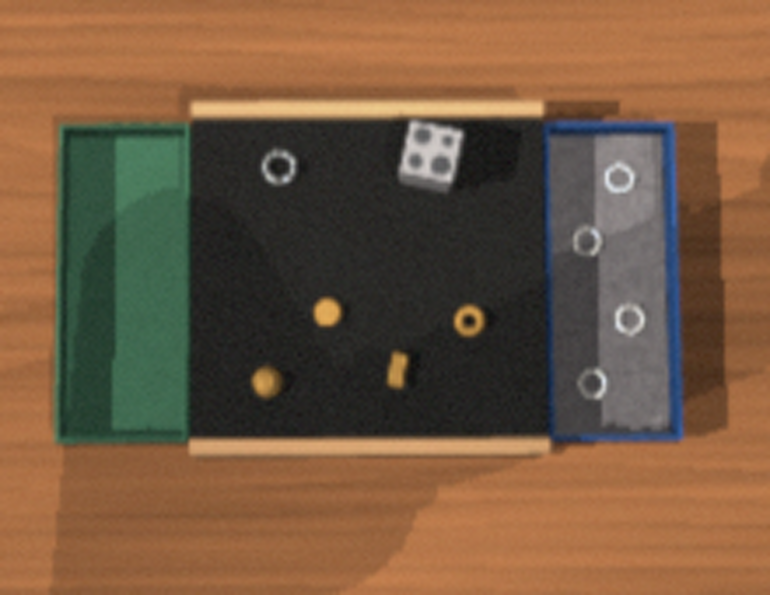

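View pics/scc.png

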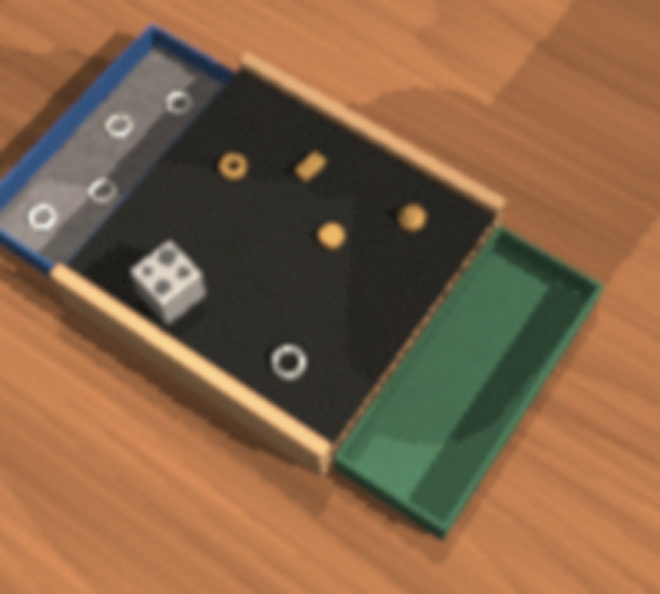

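The scrap tray (green) is on the left of the top crop, which is +y. The board is almost unrotated. In the top crop the pieces are at: button (267,381), disc (327,312), bar (398,370), ring (469,320), silver ring (279,167), block (431,155). The networks' labels were patchy, so I'll localise from these pixels.

```bash
python3 - <<'E'
from h import *
P=dict(button=(267,381,.045),disc=(327,312,.044),bar=(398,370,.044),ring=(469,320,.044),silver=(279,167,.043),block=(432,152,.076),
 railTL=(190,120,.04),railTR=(545,120,.04),railBL=(190,438,.05),railBR=(550,438,.05))
for n,(u,v,z) in P.items(): print(n,np.round(ray("top",(110+v/3.5,180+u/3.5),z)*1000,1))
S=dict(button=(412,216,.045),disc=(331,236,.044),bar=(311,166,.044),ring=(233,166,.044),silver=(289,361,.043))
for n,(u,v,z) in S.items(): print("sc",n,np.round(ray("scene",(140+v/3.3,180+u/3.3),z)*1000,1))
print(ctrl.grasp_offset)
E
```

```text
button [525.5  45.7  45. ]
disc [572.    5.2  44. ]
bar [532.5 -42.2  44. ]
ring [566.1 -90.5  44. ]
silver [672.   37.4  43. ]
block [674.5 -65.   76. ]
railTL [705.8  98.4  40. ]
railTR [ 704.7 -145.2   40. ]
railBL [487.4  96.7  50. ]
railBR [ 485.9 -142.7   50. ]
sc button [526.6  47.3  45. ]
sc disc [574.1   6.8  44. ]
sc bar [533.  -39.9  44. ]
sc ring [566.6 -89.   44. ]
sc silver [671.9  38.2  43. ]
0.0188
```

Request:
send_rows([
  [[0.14, 0.25, 0, 0.07], [0.28, 0.5, 0, 0.15], [0.41, 0.75, 0, 0.22], [0.55, 1, 0, 0.29]],
], jaw=0)

```text
clock: 1.7
tool_pos: [0.2931, -0.4484, 0.2267]
orientation: [-180.0, 0.0, -139.2]
force: [2.3, -0.3, -0.1]
opening: 0.0528
gripper_force: 0.0
```

Request:
send_rows([
  [[0.14, 0.25, 0, 0.07], [0.28, 0.5, 0, 0.15], [0.41, 0.75, 0, 0.22], [0.55, 1, 0, 0.29]],
])

```text
clock: 2.2
tool_pos: [0.4031, -0.2482, 0.227]
orientation: [-179.9, 0.0, -114.3]
force: [1.4, -0.4, 0.4]
opening: 0.0129
gripper_force: 0.0
```

Request:
send_rows([
  [[0.14, 0.25, 0, 0.07], [0.28, 0.5, 0, 0.15], [0.41, 0.75, 0, 0.22], [0.55, 1, 0, 0.285]],
])

```text
clock: 2.7
tool_pos: [0.5131, -0.048, 0.227]
orientation: [-179.9, 0.0, -89.8]
force: [1.3, -0.2, 1.2]
opening: -0.0001
gripper_force: 0.0
```

Request:
send_rows([
  [[0.07, 0.2, -0.2, 0], [0.07, 0.31, -0.45, 0], [0.07, 0.31, -0.7, 0], [0.07, 0.31, -0.85, 0], [0.07, 0.31, -0.92, 0], [0.07, 0.31, -0.92, 0]],
])

```text
clock: 3.45
tool_pos: [0.5266, 0.0121, 0.0424]
orientation: [180.0, -0.0, -90.0]
force: [0.3, -0.0, -0.8]
opening: 0.0005
gripper_force: 0.0
```

```bash
python3 - <<'E'
from h import *
o=ctrl.get_obs();print(o["tool_pos"],o["force"])
a=ctrl.snapshot("scene")[100:340,160:400,::-1]
cv2.imwrite("pics/s1.png",cv2.resize(a,None,fx=2.5,fy=2.5,interpolation=cv2.INTER_CUBIC))
E
```

```text
[0.52663175 0.0121127  0.04244992] [ 0.28395043 -0.01405312 -0.84794124]
```

View pics/s1.png

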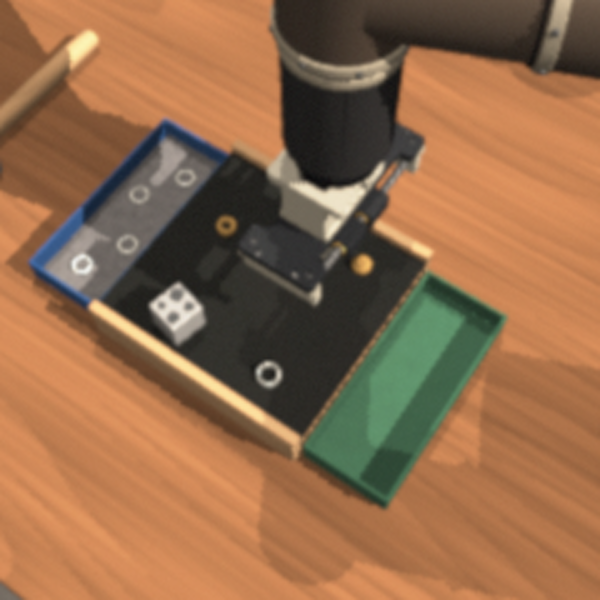

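The fingers are shut and stand just behind the button (362,264). The ring (227,225) and the silver ring (268,374) have not moved. I'll sweep the button now.

Request:
send_rows([
  [[0, 0.06, 0, 0], [0, 0.14, 0, 0], [0, 0.23, 0, 0], [0, 0.32, 0, 0], [0, 0.41, 0, 0], [0, 0.5, 0, 0], [0, 0.54, 0, 0], [0, 0.54, 0, 0], [0, 0.5, 0.15, 0], [0, 0.4, 0.25, 0]],
])

```text
clock: 4.75
tool_pos: [0.5267, 0.0919, 0.0934]
orientation: [-180.0, -0.0, -89.9]
force: [0.1, -0.6, -0.2]
opening: 0.0006
gripper_force: 0.0
```

```bash
python3 - <<'E'
from h import *
a=ctrl.snapshot("scene")[100:340,160:400,::-1]
cv2.imwrite("pics/s2.png",cv2.resize(a,None,fx=2.5,fy=2.5,interpolation=cv2.INTER_CUBIC))
E
```

```text
(no output)
```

View pics/s2.png

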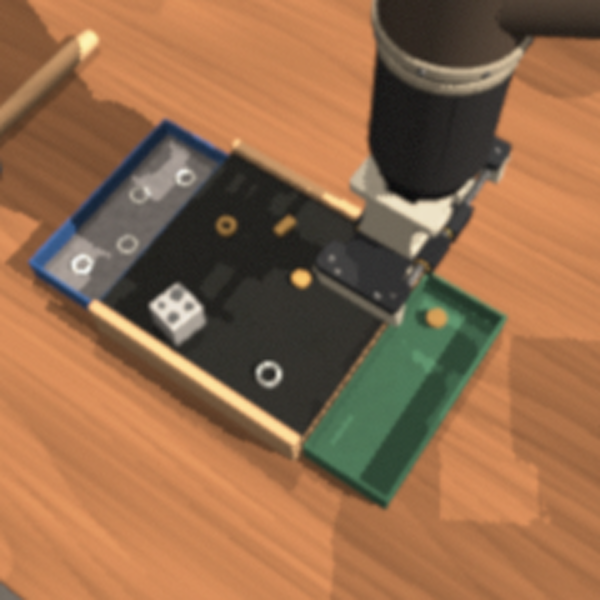

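The button lies in the green tray at (436,318). Next is the disc (301,279).

Request:
send_rows([
  [[0.08, -0.2, 0, 0], [0.2, -0.45, 0, 0], [0.235, -0.58, 0, 0], [0.235, -0.58, -0.12, 0], [0.235, -0.58, -0.22, 0], [0.235, -0.58, -0.25, 0], [0.235, -0.58, -0.25, 0]],
])

```text
clock: 5.68
tool_pos: [0.5733, -0.0241, 0.0424]
orientation: [180.0, -0.0, -90.0]
force: [-0.3, 0.3, 0.5]
opening: 0.0005
gripper_force: 0.0
```

Request:
send_rows([
  [[0, 0.06, 0, 0], [0, 0.14, 0, 0], [0, 0.23, 0, 0], [0, 0.32, 0, 0], [0, 0.41, 0, 0], [0, 0.5, 0, 0], [0, 0.6, 0, 0], [0, 0.69, 0, 0], [0, 0.72, 0, 0], [0, 0.72, 0, 0], [0, 0.68, 0.15, 0], [0, 0.58, 0.25, 0]],
])

```text
clock: 7.18
tool_pos: [0.5737, 0.0918, 0.0935]
orientation: [-180.0, -0.0, -89.9]
force: [0.0, -0.1, -0.5]
opening: 0.0005
gripper_force: 0.0
```

```bash
python3 - <<'E'
from h import *
print(ctrl.get_obs()["tool_pos"])
a=ctrl.snapshot("scene")[100:340,160:400,::-1]
cv2.imwrite("pics/s3.png",cv2.resize(a,None,fx=2.5,fy=2.5,interpolation=cv2.INTER_CUBIC))
E
```

```text
[0.57374952 0.0917971  0.09347802]
```

View pics/s3.png

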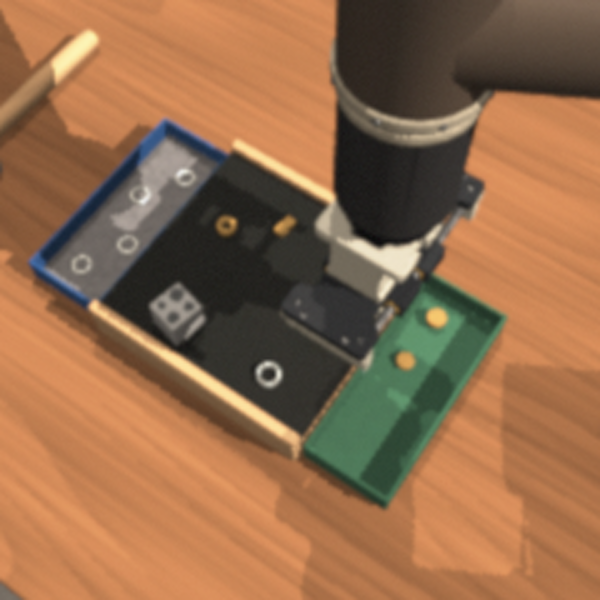

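The disc is in the tray at (405,360). Next is the bar.

Request:
send_rows([
  [[-0.08, -0.22, 0, 0], [-0.2, -0.48, 0, 0], [-0.205, -0.7, 0, 0], [-0.205, -0.785, 0, 0], [-0.205, -0.785, -0.12, 0], [-0.205, -0.785, -0.22, 0], [-0.205, -0.785, -0.25, 0], [-0.205, -0.785, -0.25, 0]],
])

```text
clock: 8.22
tool_pos: [0.5326, -0.0648, 0.0425]
orientation: [180.0, -0.0, -90.0]
force: [0.1, 0.0, 0.5]
opening: 0.0004
gripper_force: 0.0
```

Request:
send_rows([
  [[0, 0.06, 0, 0], [0, 0.14, 0, 0], [0, 0.23, 0, 0], [0, 0.32, 0, 0], [0, 0.41, 0, 0], [0, 0.5, 0, 0], [0, 0.6, 0, 0], [0, 0.7, 0, 0], [0, 0.8, 0, 0], [0, 0.89, 0, 0], [0, 0.92, 0, 0], [0, 0.92, 0, 0]],
])

```text
clock: 9.72
tool_pos: [0.5323, 0.1196, 0.0423]
orientation: [180.0, -0.0, -89.9]
force: [-0.6, -0.3, 0.3]
opening: 0.0004
gripper_force: 0.0
```

Request:
send_rows([
  [[0, -0.04, 0.15, 0], [0, -0.14, 0.25, 0]],
])

```text
clock: 9.98
tool_pos: [0.5327, 0.0908, 0.0934]
orientation: [-180.0, -0.0, -89.9]
force: [-0.3, -1.2, -0.6]
opening: 0.0004
gripper_force: 0.0
```

```bash
python3 - <<'E'
from h import *
print(ctrl.get_obs()["tool_pos"])
a=ctrl.snapshot("scene")[100:340,160:400,::-1]
cv2.imwrite("pics/s4.png",cv2.resize(a,None,fx=2.5,fy=2.5,interpolation=cv2.INTER_CUBIC))
E
```

```text
[0.53266969 0.09083819 0.09336121]
```

View pics/s4.png

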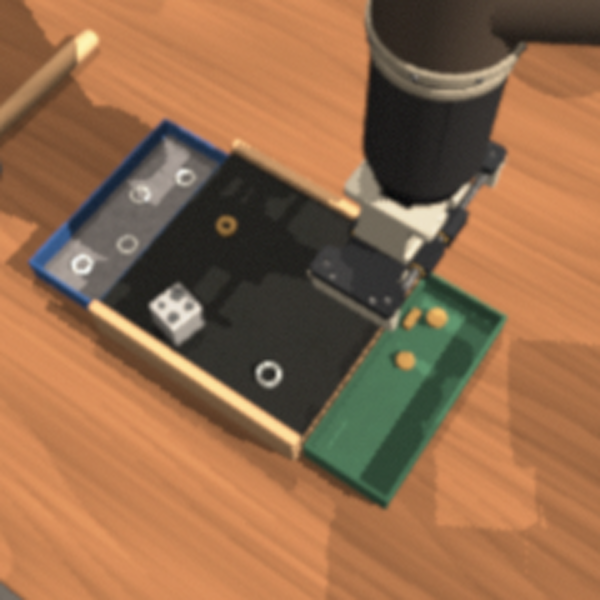

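The bar is in the tray at (412,318), beside the button. The last one is the ring (227,225).

Request:
send_rows([
  [[0.05, -0.25, 0, 0], [0.1, -0.5, 0, 0], [0.17, -0.75, 0, 0], [0.17, -1, 0, 0]],
])

```text
clock: 10.52
tool_pos: [0.5669, -0.111, 0.0923]
orientation: [-180.0, -0.0, -90.0]
force: [-0.2, 0.6, 0.8]
opening: 0.0007
gripper_force: 0.0
```

Request:
send_rows([
  [[0, -0.065, 0, 0], [0, -0.065, -0.12, 0], [0, -0.065, -0.22, 0], [0, -0.065, -0.25, 0], [0, -0.065, -0.25, 0]],
])

```text
clock: 11.15
tool_pos: [0.5664, -0.1217, 0.0425]
orientation: [180.0, -0.0, -90.0]
force: [0.2, 0.1, 0.7]
opening: 0.0003
gripper_force: 0.0
```

Request:
send_rows([
  [[0, 0.06, 0, 0], [0, 0.14, 0, 0], [0, 0.23, 0, 0], [0, 0.32, 0, 0], [0, 0.41, 0, 0], [0, 0.5, 0, 0], [0, 0.59, 0, 0], [0, 0.68, 0, 0], [0, 0.77, 0, 0], [0, 0.86, 0, 0]],
])

```text
clock: 12.4
tool_pos: [0.5665, 0.0513, 0.0426]
orientation: [180.0, -0.0, -90.0]
force: [-0.2, -1.3, 0.8]
opening: 0.0003
gripper_force: 0.4
```

Request:
send_rows([
  [[0, 0.09, 0, 0], [0, 0.18, 0, 0], [0, 0.27, 0, 0], [0, 0.34, 0, 0], [0, 0.36, 0, 0], [0, 0.36, 0, 0], [0, 0.3, 0.15, 0], [0, 0.1, 0.35, 0], [0, -0.15, 0.5, 0], [0, -0.4, 0.6, 0], [0, -0.4, 0.6, 0]],
])

```text
clock: 13.78
tool_pos: [0.5669, -0.033, 0.1645]
orientation: [-179.8, 0.0, -90.2]
force: [-0.4, 0.1, -1.1]
opening: 0.0004
gripper_force: 0.0
```

```bash
python3 - <<'E'
from h import *
o=ctrl.get_obs();print(o["tool_pos"],o["force"],o["clock"])
a=ctrl.snapshot("scene")[100:340,160:400,::-1]
cv2.imwrite("pics/s5.png",cv2.resize(a,None,fx=2.5,fy=2.5,interpolation=cv2.INTER_CUBIC))
a=ctrl.snapshot("top")[110:280,180:400,::-1]
cv2.imwrite("pics/t5.png",cv2.resize(a,None,fx=3.5,fy=3.5,interpolation=cv2.INTER_CUBIC))
E
```

```text
[ 0.5668581  -0.03304831  0.16451712] [-0.38745221  0.09550383 -1.14314273] 13.775
```

View pics/s5.png

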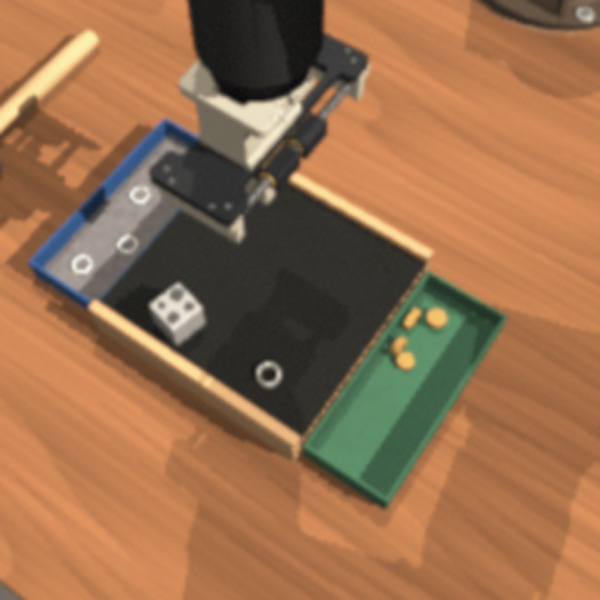

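View pics/t5.png

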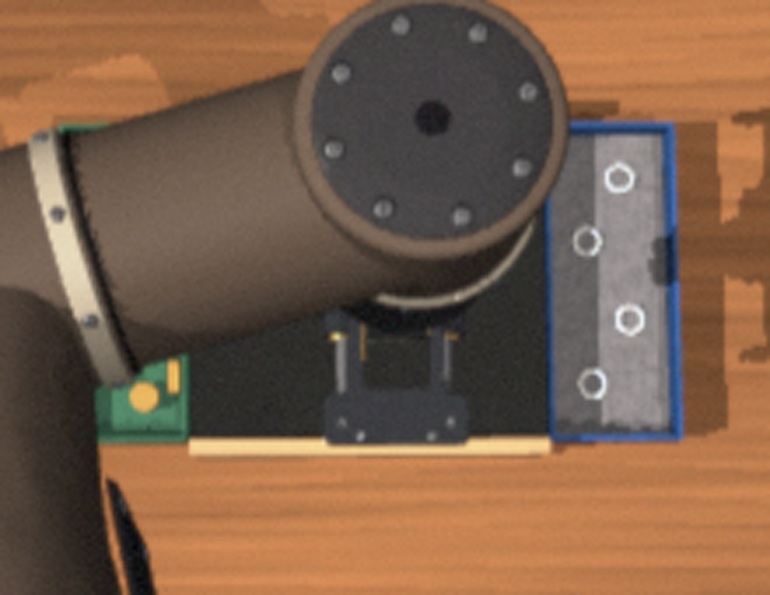

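All four are off the board and in the green tray. The ring at (399,347) looks tilted, leaning between the near wall and the disc (405,360), so I'll check it up close.

```bash
python3 - <<'E'
from h import *
f=lambda u,v:(100+v/2.5,160+u/2.5)
for n,u,v,zs in (("ring",399,346,(.01,.015,.025,.03)),("disc",405,360,(.009,)),("bar",412,318,(.01,)),("button",436,318,(.01,)),("silver",268,374,(.043,)),("ctrl-wall-in",330,425,(.03,))):
    for z in zs: print(n,z,np.round(ray("scene",f(u,v),z)*1000,1))
a=cv2.imread("pics/s5.png")
b=ctrl.snapshot("scene")[200:260,300:370,::-1]
cv2.imwrite("pics/s6.png",cv2.resize(b,None,fx=10,fy=10,interpolation=cv2.INTER_CUBIC))
E
```

```text
ring 0.01 [566.3 117.7  10. ]
ring 0.015 [568.4 118.5  15. ]
ring 0.025 [572.6 120.1  25. ]
ring 0.03 [574.8 120.9  30. ]
disc 0.009 [575.2 130.1   9. ]
bar 0.01 [533.3 112.5  10. ]
button 0.01 [519.8 132.1  10. ]
silver 0.043 [672.8  37.8  43. ]
ctrl-wall-in 0.03 [677.3 110.1  30. ]
```

View pics/s6.png

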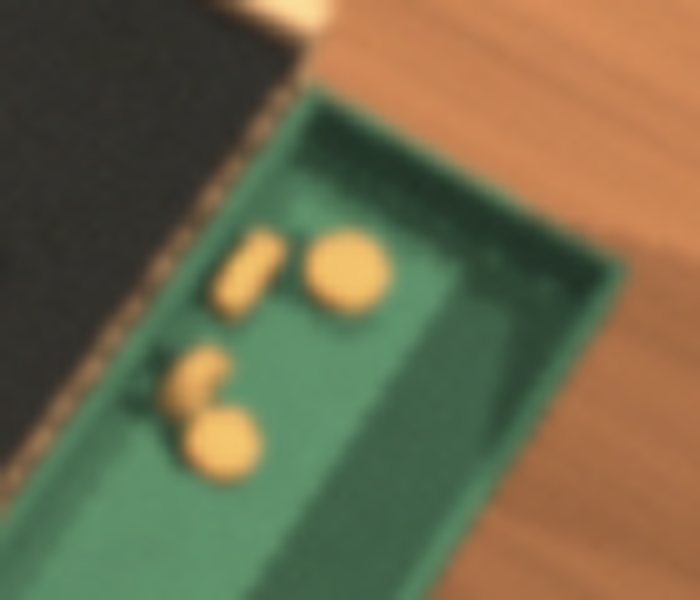

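The ring lies low inside the tray at about (195,385), tilted against or overlapped by the disc (225,440). It is about 15 mm in from the wall and not on the rim. The bar and button lie flat, and nothing touches the robot, so I'm handing in.

```bash
python3 -c "
from plant import ctrl
print(ctrl.close_job())"
```

```text
the job is handed in; nothing more can be done
None
```

I swept all four brass offcuts into the green scrap tray and handed the job in at about 14 s; no verdict came back, and the last pictures showed all four in the tray with the silver ring and block unmoved (I didn't re-measure the jar and hammer).

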